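# Put out the bakery's loaf sign on its kickstand

### The arm

A 6-joint arm with a two-finger parallel gripper is mounted at the origin on the work surface. World frame = base frame: x ahead of the robot, y to its left, z up, the work surface at z = 0. Lengths are in m, angles in rad, forces in N, time in s.
With the tool pointing down it reaches from about 0.325 to 0.775 m from the base axis. Payload 5.5 kg.
Tool frame: the origin (TCP) lies midway between the tips of the shut fingers; the grasp point (between the pads) lies 19 mm behind it; z points along the fingers, y is the line along which they close (so a half turn about z gives the same grasp; the last joint's range is limited). The gripper opens to 85 mm and grips with 20 to 120 N. Pads are 22 mm wide; open, the fingers measure 114 mm over their backs; the gripper's body (76 mm by 85 mm) begins 54 mm behind the grasp point. The pads swing forward as they close: fully open they stand 13 mm farther back than shut.
Start: joints at [-1.332, 0.091, 1.231, -0, 1.82, -0.057], TCP at [0.175, -0.574, 0.231] pointing down, gripper open.
Joint ranges: [-2.87, 2.87], [-0.86, 2.18], [0.17, 2.46], [-1.51, 4.65], [0.06, 2.69], [-2.65, 2.65]. Speed limits (rad/s): [2.57, 2.57, 3.01, 3.14, 3.14, 3.14].

### API

Orientations are given as a unit quaternion [w, x, y, z].
In Python, from cell import arm gives the robot as it stands. The module is installed in compiled form; this text tells all that it offers.
- The arm moves only by the tool drive_tool, never from a script. Its argument "steps" is a list of rows, each an object with "linear": the shift along the tool's x, y, z in m, a list of three; "dr": the turn, a rotation vector about the tool's x, y, z in degrees, a list of three; "hand": the closure, from 0 (fully open) to 1 (shut). In form: [{"linear": [x, y, z], "dr": [ax, ay, az], "hand": hand}, ...]. A call has 1 to 12 rows; each row is the pose to reach, as a shift and turn from the pose commanded when the call began, along the tool's axes at that moment; what a row does not reach only later rows make up. A row lasts 1/10 s, in which the tool goes at most 50 mm and 8.59 degrees, less where a joint would pass 70% of its speed; a pose out of reach is approached as far as the arm can. A call with a gripper value outside its range is refused whole. The fingers move at their own pace and stop on an object; "force" is the grip in N (left out, the last holds). Time passes only in rows, so rows that repeat a pose let the fingers close. It gives the time, the measured TCP pose, the force, the opening and the grip force at its end, in the units of the state.
- arm.sense(): the state, without advancing time (a new reading comes with each control period).
- arm.capture(name): name is "scene" or "top" or "wrist"; returns a dict with "frame" (480x640x3 uint8, red, green, blue), "K" (3x3 intrinsics, pixels), "pose" (4x4, takes a point from camera to world coordinates). Camera axes: x right, y up, looking along -z (the intrinsics and any distortion apply to the point x, -y, -z); pixel columns grow to the right and rows downward; lengths in m; the calibration is good to about 2 mm. A picture is of the moment at which its call begins. There is no depth.
- arm.close_job(): hands the job in; it is judged then, once.
The state is a dict: "time_s": time; "q": joint angles; "dq": joint speeds; "tau": joint torques, N m; "tool_pos": TCP position; "ee_rot": TCP orientation; "contact_force": force on the tool from outside, world axes, zero at the start; "torque": the same for the moment, N m; "opening": finger opening in m; "grip_force": force on a finger pad.
Only numpy, scipy, OpenCV 4.12 (cv2) and the standard library are available. Lean on these libraries where they do the work, as an engineer would, in place of code of your own. Each camera call takes 0.05 s, during which the arm holds its last target. There are 200 camera calls.

### The job

Swing the red kickstand of the little black loaf sign fully open, then take the sign out of its wooden rack and stand it on the cork mat, leaning back on its kickstand with the loaf picture facing the customers (away from the robot), square to the mat and wholly on it. Do not drop the sign or tip it over, and leave the jars, mug, tin and spatula where they are.

Things in the scene. Friction and masses are not known exactly. Their poses are not given: they have to be found in the camera images.
- sign_center (a point): Centre of the loose sign's flat panel: 12 mm thick (x), 120 wide (y), 165 high (z), black with light wood edge, about 0.37 kg in all. z up the panel to its top edge, x out of the picture side, y across. Starts upright in the rack's slot (rocks up to 5 deg), back to the robot. On its open kickstand it leans back 0.314 rad. Its top 38 mm are free of fittings, to pinch across the thickness.
- sign_foot_edge (a point): Middle of the panel's underside, 82.5 mm below sign_center along the panel; same axes.
- kickstand (a joint): Red kickstand on the panel's back: 0 folded flat, 0.576 rad fully open at its stop; its foot swings out towards the robot and up. Friction hinge (0.04 N m) that stays where left; hinge line along the sign's y, 11 mm behind the panel's middle plane (x = -11 mm), 37.5 mm above sign_center. Leg 20 mm wide, 7 thick, with a 56 mm wide cross bar as foot.
- kick_tab (a point): Grip point on the kickstand's pull tab, a red plate 12 mm thick (y), 26 high, sticking out 36 mm from the leg; pinch its sides along the sign's y. The point is 28 mm behind and 40 below the hinge line in the leg's frame, 12 mm from the tab's end, 85 below the panel's top. Fingers pointing down and forward (about 35 deg) clear the panel. Axes: y along the hinge, z up the leg to it.
- kick_foot (a point): Middle of the kickstand's foot bar (round, 8 mm across, 56 mm long), 112.4 mm below the hinge line along the leg. When the sign stands, it lies about 73 mm (horizontally) behind sign_foot_edge. Axes as the leg's.
- mat: Fixed cork mat 180 (x) x 220 (y) x 4 mm thick lying on the counter; origin at the centre of its underside, x away from the robot (towards the customers), y to the left; turned up to 0.25 rad.
- customer_side (a point): A point on the counter 130 mm beyond the mat's centre along the mat's x axis, on the customers' side: the sign's picture (its x axis) is to face this way.
- rack: Fixed wooden rack holding the sign upright: base 110 (x) x 160 (y) x 8 mm, on which the sign rests; at each end, 48 to 66 mm from the middle in y, two posts 48 mm high leave a 15 mm slot for the panel; it lifts straight out (40 mm clears). The middle, where the kickstand swings, is open. Origin: centre of the underside, x away from the robot.
- honey_jar: Bystander, to be left alone: amber honey jar with brass cap, 44 mm across, 62 mm high, standing between the rack and the mat; origin at the centre of its underside
- jam_jar: Bystander, to be left alone: dark red jam jar with white cap, 68 mm across, 95 mm high; origin at the centre of its underside
- spatula: Bystander, to be left alone: spatula lying flat; origin at the middle of it
- mug: Bystander, to be left alone: blue mug, 80 mm across, 90 mm high; origin at the centre of its underside
- cocoa_tin: Bystander, to be left alone: reddish copper tin with a white lid and a pale label, 80 mm across, 110 mm high; origin at the centre of its underside
Not all that is in view belongs to the job. Leave any yellow look-alike of the part that bears sign_center alone.

How it is judged:
On the way, in this order (a step that is already met when the one before it is completed fails the run):
1. the kickstand is swung fully open (value of joint kickstand above 0.5 rad), for 0.2 s.
2. the sign stands on the mat, leaning back on its open kickstand (value of joint kickstand above 0.5 rad and angle between sign_center's own z axis and vertical between 0.2 and 0.43 rad and z of sign_foot_edge in the frame of mat below 0.012 m and z of kick_foot in the frame of mat below 0.014 m and x of sign_foot_edge in the frame of mat below 0.085 m and x of kick_foot in the frame of mat above -0.088 m and x of customer_side in the frame of sign_center above 0.02 m and angle between the y axis of sign_center and the y axis of mat, either way round below 0.35 rad and y of sign_foot_edge in the frame of mat between -0.06 and 0.06 m and y of kick_foot in the frame of mat between -0.06 and 0.06 m), for 0.2 s.
At the end, for the whole second after the job is handed in: Sign released and at rest, standing on the mat: kickstand open beyond 0.5 rad, panel leaning 0.2 to 0.43 rad, lower edge and kickstand foot down on the mat, both within 60 mm of its middle line (y) and -88 to 85 mm in its x, square to it within 0.35 rad, picture facing away from the robot (all of step 2 and linear speed of sign below 0.02 m/s and angular speed of sign below 0.1 rad/s); the robot touches nothing.
It fails at once if the sign is tipped over (more than 50 degrees from upright) (angle between sign_center's own z axis and vertical above 0.87 rad).
It fails at once if the sign is dropped (falls faster than 0.5 m/s out of the gripper) (linear speed of sign above 0.5 m/s and contact force between sign and the fingers below 0.05 N).
It fails at once if a jar, the mug, the tin or the spatula is moved more than 30 mm (distance of any of honey_jar, jam_jar, spatula, mug, cocoa_tin from where it was at the start of the episode above 0.03 m).
It also fails if it takes over 56 s, if anything falls off the work surface, if the arm or the gripper's body presses on something with over 40 N, if the wrist force passes 120 N, or if a joint passes its speed limit or range.

## Working session

There is one attempt and no reset: what is moved stays moved. The work goes in short steps, Python scripts to look and compute and a tool call to move; the robot and the scene stay as the last step left them, time stands still between calls to the robot, and variables do not carry over. Pictures are saved under pics/ and viewed, at most 10 in all, crops included, and the job is handed in when it is done.

Besides the shell and the picture viewer there is one more tool, called after "Emit:" by a JSON object that holds its "api" and its "payload". drive_tool: Moves the arm, as the interface text tells. Its arguments: {"type":"object","properties":{"steps":{"type":"array"},"force":{"type":"number"}},"required":["steps"]}

```bash
mkdir -p pics
cat > h.py <<'E'
import numpy as np, cv2, json
from scipy.spatial.transform import Rotation as R
from cell import arm
def cap(n,f=None):
    c=arm.capture(n)
    if f: cv2.imwrite(f'pics/{f}.png',cv2.cvtColor(c['frame'],cv2.COLOR_RGB2BGR))
    return c
def ray(c,uv):
    K=np.array(c['K']);P=np.array(c['pose'])
    d=np.linalg.inv(K)@[uv[0],uv[1],1]; d=P[:3,:3]@[d[0],-d[1],-d[2]]
    return P[:3,3],d/np.linalg.norm(d)
def plane(c,uv,z):
    o,d=ray(c,uv); return o+d*(z-o[2])/d[2]
def tri(cs,uvs):
    A=np.zeros((3,3));b=np.zeros(3)
    rs=[ray(c,u) for c,u in zip(cs,uvs)]
    for o,d in rs:
        M=np.eye(3)-np.outer(d,d);A+=M;b+=M@o
    p=np.linalg.solve(A,b)
    return p,[round(1e3*np.linalg.norm((np.eye(3)-np.outer(d,d))@(p-o)),1) for o,d in rs]
def proj(c,p):
    P=np.array(c['pose']);q=P[:3,:3].T@(np.array(p)-P[:3,3]);u=np.array(c['K'])@[q[0],-q[1],-q[2]];return u[:2]/u[2]
def pose():
    s=arm.sense();q=s['ee_rot'];return np.array(s['tool_pos']),R.from_quat([q[1],q[2],q[3],q[0]]),s
def delta(p,Rt):
    "shift/turn in current tool axes to target pose"
    p0,R0,_=pose(); return R0.inv().apply(np.array(p)-p0), (R0.inv()*Rt).as_rotvec(degrees=True)
E
python3 - <<'E'
from h import *
np.set_printoptions(precision=4,suppress=True)
for n in('scene','top'):
    c=cap(n,n); print(n,c['K'],c['pose'],[k for k in c])
p,r,s=pose();print(p,r.as_matrix(),s)
E
```

```text
scene [[558.3593   0.     320.9804]
 [  0.     558.3593 235.6747]
 [  0.       0.       1.    ]] [[-0.7759 -0.4525  0.4395  1.1366]
 [ 0.6308 -0.5608  0.5362  0.6748]
 [ 0.0039  0.6933  0.7206  1.012 ]
 [ 0.      0.      0.      1.    ]] ['frame', 'K', 'pose']
top [[485.0696   0.     319.5891]
 [  0.     485.0696 234.2708]
 [  0.       0.       1.    ]] [[ 0.0248  0.9981 -0.0561  0.5036]
 [-0.9993  0.0264  0.0271  0.0045]
 [ 0.0285  0.0554  0.9981  1.3341]
 [ 0.      0.      0.      1.    ]] ['frame', 'K', 'pose']
[ 0.1749 -0.5737  0.2302] [[ 0.9566  0.2915 -0.0004]
 [ 0.2915 -0.9566  0.0017]
 [ 0.0001 -0.0018 -1.    ]] {'time_s': 0.1, 'q': array([-1.3317,  0.0918,  1.2318,  0.    ,  1.8198, -0.0567]), 'dq': array([ 0.0009, -0.0025, -0.0017, -0.0006,  0.0001,  0.0006]), 'tau': array([  0.0031, -46.0218, -41.9219,   0.0001,   0.0106,   0.    ]), 'tool_pos': array([ 0.1749, -0.5737,  0.2302]), 'ee_rot': array([-0.0009,  0.9891,  0.1474, -0.0001]), 'contact_force': array([0.0193, 0.0405, 0.675 ]), 'torque': array([0.0031, 0.0244, 0.0331]), 'grip_force': 0.0, 'opening': 0.08552770789105496}
```

View pics/scene.png

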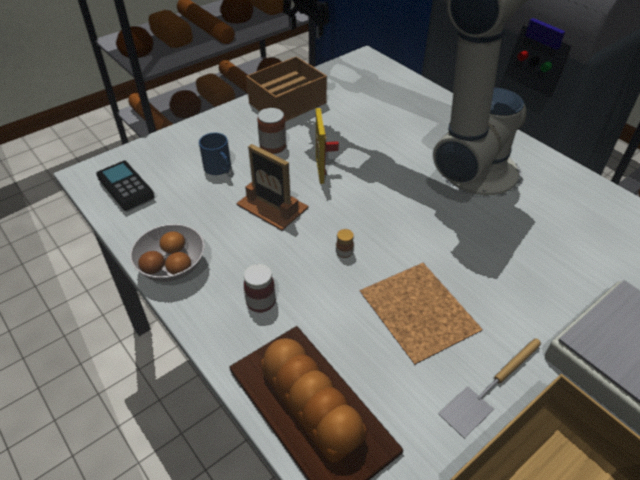

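View pics/top.png

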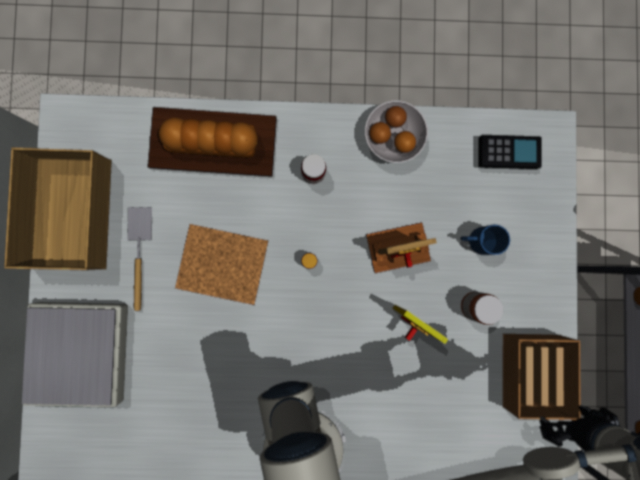

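The scene view shows the black sign in its rack at (270,185), the yellow decoy at (322,145), the honey jar at (345,243) and the mat at (420,312). In the top view the sign and rack are at (400,247), the red tab at (408,260), the mat at (222,264) and the decoy at (420,323).

```bash
cat > m1.py <<'E'
from h import *
np.set_printoptions(precision=4,suppress=True)
t=cap('top');s=cap('scene')
def mask(c,lo,hi,box):
    h=cv2.cvtColor(c['frame'],cv2.COLOR_RGB2HSV);m=cv2.inRange(h,np.array(lo),np.array(hi))
    z=np.zeros_like(m);x0,y0,x1,y1=box;z[y0:y1,x0:x1]=m[y0:y1,x0:x1];return z
def rect(m):
    cs=cv2.findContours(cv2.morphologyEx(m,cv2.MORPH_CLOSE,np.ones((5,5))),cv2.RETR_EXTERNAL,cv2.CHAIN_APPROX_NONE)[0];c=max(cs,key=cv2.contourArea)
    return c
mt=rect(mask(t,(5,60,60),(25,255,255),(165,215,280,312)))
qt=cv2.approxPolyDP(mt,8,True)[:,0];print('mat top px',qt.tolist())
for q in qt: print(plane(t,q,0.004))
ms=rect(mask(s,(5,60,60),(25,255,255),(350,255,490,365)))
qs=cv2.approxPolyDP(ms,8,True)[:,0];print('mat scene',qs.tolist())
for q in qs: print(plane(s,q,0.004))
for n,uv in dict(signL=(387,250),signR=(436,239)).items(): print(n,plane(t,uv,0.17))
print('tab',plane(t,(408,262),.09),'honey',plane(t,(310,260),.062), 'decoy',plane(t,(420,323),.17))
a=cv2.resize(t['frame'][215:345,355:455],None,fx=4.5,fy=4.5,interpolation=cv2.INTER_CUBIC)
b=cv2.resize(s['frame'][135:235,225:345],None,fx=3,fy=3,interpolation=cv2.INTER_CUBIC)
im=np.zeros((590,800,3),np.uint8);im[:a.shape[0],:a.shape[1]]=a;im[:b.shape[0],a.shape[1]:a.shape[1]+350]=b[:,:350]
cv2.imwrite('pics/crop1.png',im[:,:,::-1])
E
python3 m1.py
```

```text
mat top px [[190, 224], [175, 287], [253, 304], [267, 241]]
[0.5971 0.3229 0.004 ]
[0.4251 0.3565 0.004 ]
[0.3841 0.1445 0.004 ]
[0.5561 0.1119 0.004 ]
mat scene [[423, 263], [360, 290], [414, 363], [481, 330]]
[0.3889 0.1487 0.004 ]
[0.5611 0.115  0.004 ]
[0.6021 0.3267 0.004 ]
[0.4312 0.3608 0.004 ]
signL [ 0.5354 -0.1905  0.17  ]
signR [ 0.565  -0.3091  0.17  ]
tab [ 0.5081 -0.2587  0.09  ] honey [ 0.507  -0.0066  0.062 ] decoy [ 0.3627 -0.2728  0.17  ]
```

View pics/crop1.png

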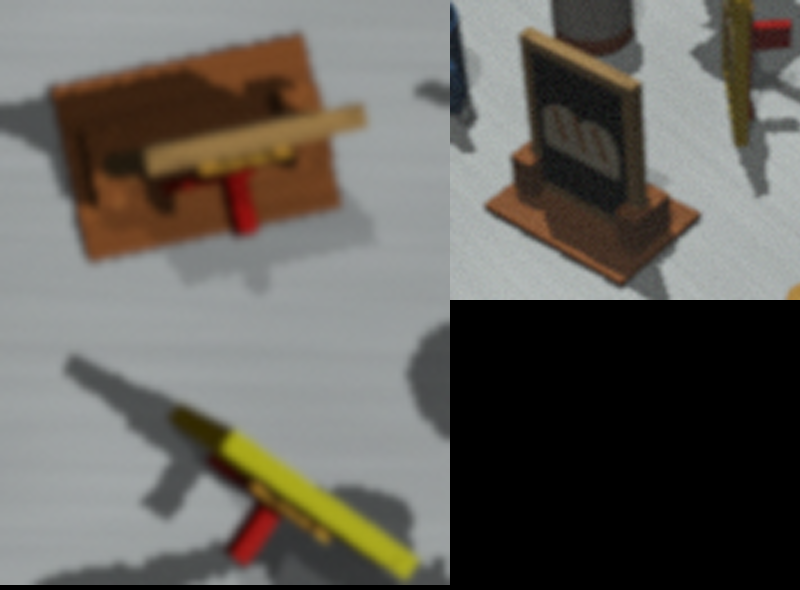

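Sign yaw is about +0.245 and mat yaw about -0.19, and the heights agree with the text. Next, a tilted standoff pose for viewing the tab with the wrist camera.

```bash
cat >> h.py <<'E'
def rot_tab(yaw,t):
    xs=np.array([np.cos(yaw),np.sin(yaw),0]);ys=np.array([-xs[1],xs[0],0]);t=np.radians(t)
    z=np.sin(t)*xs-np.cos(t)*np.array([0,0,1]);return R.from_matrix(np.c_[np.cross(-ys,z),-ys,z])
def rot_top(yaw,t):
    "pinch across thickness: tool y=+panel x, z=-panel z; t lean back rad"
    xs=np.array([np.cos(yaw),np.sin(yaw),0]);ys=np.array([-xs[1],xs[0],0])
    z=np.sin(t)*xs-np.cos(t)*np.array([0,0,1]);y=np.cos(t)*xs+np.sin(t)*np.array([0,0,1])
    return R.from_matrix(np.c_[np.cross(y,z),y,z])
E
python3 - <<'E'
from h import *
np.set_printoptions(precision=4,suppress=True)
r=rot_tab(.245,35);z=r.as_matrix()[:,2]
p=np.array([.511,-.259,.088])-.18*z
print(p,*delta(p,r))
E
```

```text
[ 0.4108 -0.284   0.2354] [ 0.3102 -0.2084 -0.0046] [-0.9634 34.9895  2.7947]
```

Emit:
{"api": "drive_tool", "payload": {"steps": [{"linear": [0.04, -0.027, -0.02], "dr": [0, 0, 0], "hand": 0}, {"linear": [0.08, -0.054, -0.02], "dr": [0, 5, 0], "hand": 0}, {"linear": [0.12, -0.08, -0.02], "dr": [0, 10, 1], "hand": 0}, {"linear": [0.16, -0.107, -0.02], "dr": [0, 15, 1], "hand": 0}, {"linear": [0.2, -0.134, -0.02], "dr": [0, 20, 2], "hand": 0}, {"linear": [0.24, -0.16, -0.02], "dr": [0, 26, 2], "hand": 0}, {"linear": [0.28, -0.19, -0.01], "dr": [-1, 31, 3], "hand": 0}, {"linear": [0.31, -0.208, -0.005], "dr": [-1, 35, 3], "hand": 0}, {"linear": [0.31, -0.208, -0.005], "dr": [-1, 35, 3], "hand": 0}, {"linear": [0.31, -0.208, -0.005], "dr": [-1, 35, 3], "hand": 0}, {"linear": [0.31, -0.208, -0.005], "dr": [-1, 35, 3], "hand": 0}]}}

```text
time_s: 1.3
tool_pos: [0.4106, -0.2855, 0.2369]
ee_rot: [-0.035, 0.947, 0.115, 0.298]
contact_force: [-0.2, -0.1, -0.5]
opening: 0.0851
grip_force: 0.0
```

Run:
```python
from h import *
np.set_printoptions(precision=4,suppress=True)
c=cap('wrist','w1');p,r,s=pose();print(p,s['time_s'],s['q'],s['contact_force']);print(c['K'],c['pose'])
yaw=.245;xs=np.array([np.cos(yaw),np.sin(yaw),0]);ys=np.array([-xs[1],xs[0],0])
C=np.array([.55,-.25,.0905])
for n,a in dict(tab=(-.039,0,-.0025),tabend=(-.051,0,-.0025),tl=(0,.06,.0825),tr=(0,-.06,.0825)).items(): print(n,proj(c,C+a[0]*xs+a[1]*ys+[0,0,a[2]]))
```

```text
[ 0.4106 -0.2857  0.237 ] 1.35 [-1.0689 -0.4714  1.8227  0.5867  1.6031  0.3367] [ 0.8733  0.5595 -0.0305]
[[397.5149   0.     319.3419]
 [  0.     397.5149 237.3636]
 [  0.       0.       1.    ]] [[ 0.2383  0.9202 -0.3104  0.3888]
 [-0.9712  0.2265 -0.0741 -0.2906]
 [ 0.0021  0.3191  0.9477  0.3951]
 [ 0.      0.      0.      1.    ]]
tab [317.5235 210.3019]
tabend [317.5658 223.7742]
tl [226.5055 106.8754]
tr [407.4802 106.445 ]
```

View pics/w1.png

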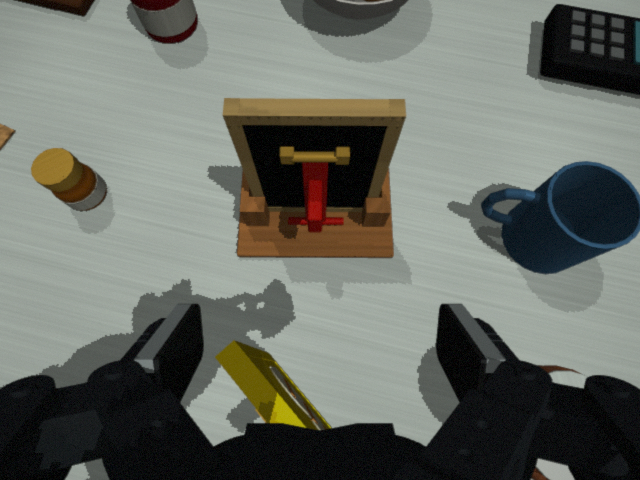

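The wrist view shows the sign's top edge from (225,106) to (404,106) and the hinge at (315,155). The red tab's end is near (315,225), the decoy at (270,390), and both fingers straddle it clear. Next I triangulate these against the top view.

Run:
```python
from h import *
np.set_printoptions(precision=4,suppress=True)
w=cap('wrist');t=cap('top');s=cap('scene')
L=tri([w,t],[(225,106.5),(387.9,250.5)]);Rr=tri([w,t],[(404.5,106),(436.1,241)])
print(L,Rr); d=(L[0]-Rr[0]);print('len',np.linalg.norm(d),'yaw',np.arctan2(-d[0],d[1]),'mid',(L[0]+Rr[0])/2)
h=cv2.cvtColor(w['frame'],cv2.COLOR_RGB2HSV);m=cv2.inRange(h,np.array((0,150,90)),np.array((8,255,255)))|cv2.inRange(h,np.array((174,150,90)),np.array((180,255,255)))
m[:,:280]=0;m[:,350:]=0;m[:150]=0;m[240:]=0
for y in range(160,236,4):
    x=np.where(m[y])[0]
    print(y,(x.min(),x.max()) if len(x) else None,end=' ')
print(tri([w,t],[(315.5,226),(409.5,265.5)]))
p,r,_=pose();print(r.as_matrix())
```

```text
(array([ 0.5342, -0.1918,  0.1752]), [np.float64(0.1), np.float64(0.1)]) (array([ 0.5596, -0.3064,  0.1794]), [np.float64(0.4), np.float64(0.4)])
len 0.1174473322761412 yaw 0.21884549710019122 mid [ 0.5469 -0.2491  0.1773]
160 None 164 None 168 None 172 None 176 None 180 (np.int64(309), np.int64(320)) 184 (np.int64(309), np.int64(321)) 188 (np.int64(309), np.int64(321)) 192 (np.int64(308), np.int64(321)) 196 (np.int64(308), np.int64(321)) 200 (np.int64(308), np.int64(321)) 204 (np.int64(308), np.int64(321)) 208 (np.int64(308), np.int64(321)) 212 (np.int64(308), np.int64(321)) 216 (np.int64(308), np.int64(325)) 220 (np.int64(301), np.int64(343)) 224 (np.int64(300), np.int64(342)) 228 (np.int64(321), np.int64(321)) 232 (np.int64(313), np.int64(316)) (array([ 0.4986, -0.2622,  0.0891]), [np.float64(0.9), np.float64(0.9)])
[[ 0.7955  0.2383  0.5572]
 [ 0.1959 -0.9712  0.1356]
 [ 0.5735  0.0013 -0.8192]]
```

Run:
```python
from h import *
np.set_printoptions(precision=4,suppress=True)
r=rot_tab(.24,35);z=r.as_matrix()[:,2]
for k in(-.06,.016):
  p=np.array([.510,-.2577,.089])+k*z
  print(p,*delta(p,r))
```

```text
[ 0.4766 -0.2659  0.1381] [-0.0002 -0.0035  0.1201] [0.0437 0.0074 0.0705]
[ 0.5189 -0.2555  0.0759] [-0.0002 -0.0036  0.1961] [0.0437 0.0074 0.0705]
```

Emit:
{"api": "drive_tool", "payload": {"steps": [{"linear": [0, -0.0036, 0.04], "dr": [0, 0, 0], "hand": 0}, {"linear": [0, -0.0036, 0.08], "dr": [0, 0, 0], "hand": 0}, {"linear": [0, -0.0036, 0.12], "dr": [0, 0, 0], "hand": 0}, {"linear": [0, -0.0036, 0.15], "dr": [0, 0, 0], "hand": 0.2}, {"linear": [0, -0.0036, 0.175], "dr": [0, 0, 0], "hand": 0.4}, {"linear": [0, -0.0036, 0.196], "dr": [0, 0, 0], "hand": 0.5}, {"linear": [0, -0.0036, 0.196], "dr": [0, 0, 0], "hand": 0.6}, {"linear": [0, -0.0036, 0.196], "dr": [0, 0, 0], "hand": 0.6}], "force": 20}}

```text
time_s: 2.3
tool_pos: [0.519, -0.2546, 0.0759]
ee_rot: [-0.036, 0.947, 0.115, 0.298]
contact_force: [0.2, -0.2, 0.5]
opening: 0.034
grip_force: 0.0
```

Run:
```python
from h import *
c=cap('wrist','w2');p,r,s=pose();print(p,s['time_s'],s['q'],s['contact_force'],s['opening'])
```

```text
[ 0.51922256 -0.25506517  0.0768689 ] 2.35 [-0.81752014 -0.26795915  1.9543789   0.56944216  1.18621688  0.36555775] [-0.04982945 -0.45591899  0.69232327] 0.03407262415231215
```

View pics/w2.png

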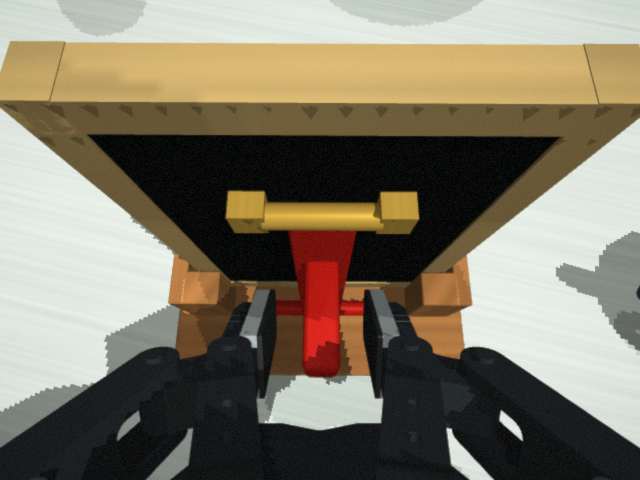

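The tab at (321,320) is centred between the pads (262 and 380). I close on it.

Emit:
{"api": "drive_tool", "payload": {"steps": [{"linear": [0, 0, 0], "dr": [0, 0, 0], "hand": 1}, {"linear": [0, 0, 0], "dr": [0, 0, 0], "hand": 1}, {"linear": [0, 0, 0], "dr": [0, 0, 0], "hand": 1}, {"linear": [0, 0, 0], "dr": [0, 0, 0], "hand": 1}], "force": 30}}

```text
time_s: 2.75
tool_pos: [0.5196, -0.2553, 0.0774]
ee_rot: [-0.035, 0.946, 0.115, 0.3]
contact_force: [-0.1, -1.5, 4.9]
opening: 0.0115
grip_force: 34.9
```

Run:
```python
from h import *
np.set_printoptions(precision=4,suppress=True)
p,r,s=pose();print(p,s['opening'],s['grip_force'],s['contact_force'])
# TCP rel hinge in sign plane: hinge at mid-.011 xs, z .128
yaw=.24;xs=np.array([np.cos(yaw),np.sin(yaw),0]);ys=np.array([-xs[1],xs[0],0])
H=np.array([.548,-.249,.0])-.011*xs;H[2]=.128
v=p-H;print('rel',v@xs,v@ys,v[2])
Y=r.as_matrix()[:,1]
for a in range(3,40,3):
    # rotate leg by a deg (foot toward -x and up); tool turns 0.7a; grasp point follows arc
    g=p-.016*r.as_matrix()[:,2]
    Rl=R.from_rotvec(ys*np.radians(a)); 
    if (Rl.apply([0,0,-1])@xs)>0: Rl=Rl.inv()
    g2=H+Rl.apply(g-H)
    Rt=R.from_rotvec((Rl.as_rotvec())*0.7)*r
    p2=g2+.016*Rt.as_matrix()[:,2]
    print(a,*delta(p2,Rt))
```

```text
[ 0.5196 -0.2553  0.0774] 0.011472465992160263 34.88981008529663 [-0.0576 -1.4624  4.9304]
rel -0.018026248558548324 0.0006662046786853246 -0.050585075732678134
3 [-0.0013  0.     -0.0023] [ 0.0046 -2.1    -0.0049]
6 [-0.0025  0.     -0.0047] [ 0.0092 -4.2    -0.0098]
9 [-0.0036  0.     -0.0071] [ 0.0138 -6.3    -0.0147]
12 [-0.0045  0.     -0.0096] [ 0.0185 -8.4    -0.0197]
15 [-0.0053  0.     -0.0121] [  0.0231 -10.4999  -0.0246]
18 [-0.006   0.     -0.0147] [  0.0277 -12.5999  -0.0295]
21 [-0.0065  0.     -0.0172] [  0.0323 -14.6999  -0.0344]
24 [-0.0069  0.     -0.0198] [  0.0369 -16.7999  -0.0393]
27 [-0.0072  0.     -0.0224] [  0.0415 -18.8999  -0.0442]
30 [-0.0074  0.     -0.025 ] [  0.0461 -20.9999  -0.0491]
33 [-0.0074  0.     -0.0276] [  0.0508 -23.0999  -0.0541]
36 [-0.0073  0.0001 -0.0302] [  0.0554 -25.1999  -0.059 ]
39 [-0.007   0.0001 -0.0327] [  0.06   -27.2999  -0.0639]
```

Emit:
{"api": "drive_tool", "payload": {"steps": [{"linear": [-0.0013, 0, -0.0023], "dr": [0, -2, 0], "hand": 1}, {"linear": [-0.0025, 0, -0.0047], "dr": [0, -4, 0], "hand": 1}, {"linear": [-0.0036, 0, -0.0071], "dr": [0, -6.3, 0], "hand": 1}, {"linear": [-0.0045, 0, -0.0096], "dr": [0, -8.4, 0], "hand": 1}, {"linear": [-0.0053, 0, -0.0121], "dr": [0, -10.5, 0], "hand": 1}, {"linear": [-0.006, 0, -0.0147], "dr": [0, -12.6, 0], "hand": 1}, {"linear": [-0.0065, 0, -0.0172], "dr": [0, -14.7, 0], "hand": 1}, {"linear": [-0.0069, 0, -0.0198], "dr": [0, -16.8, 0], "hand": 1}, {"linear": [-0.0072, 0, -0.0224], "dr": [0, -18.9, 0], "hand": 1}, {"linear": [-0.0074, 0, -0.025], "dr": [0, -21, 0], "hand": 1}, {"linear": [-0.0074, 0, -0.0276], "dr": [0, -23, 0], "hand": 1}, {"linear": [-0.0074, 0, -0.0276], "dr": [0, -23, 0], "hand": 1}]}}

```text
time_s: 3.95
tool_pos: [0.4977, -0.259, 0.0931]
ee_rot: [-0.013, 0.987, 0.12, 0.103]
contact_force: [-0.7, -0.3, -3.1]
opening: 0.0116
grip_force: 33.8
```

Run:
```python
from h import *
np.set_printoptions(precision=4,suppress=True)
p,r,s=pose();print(p,s['opening'],s['grip_force'],s['contact_force'],s['torque'])
c=cap('wrist');t=cap('top');sc=cap('scene')
f=lambda im,k:cv2.resize(im,None,fx=k,fy=k,interpolation=cv2.INTER_CUBIC)
im=np.zeros((540,800,3),np.uint8)
a=f(c['frame'],.625);im[:300,:400]=a;b=f(sc['frame'][140:240,230:330],4);im[:400,400:]=b;d=f(t['frame'][220:280,365:445],5)[:240];im[300:540,:400]=d
cv2.imwrite('pics/c3.png',im[:,:,::-1])
```

```text
[ 0.4977 -0.259   0.0931] 0.011591936967418347 33.820738792419434 [-0.6698 -0.2588 -3.0724] [-0.0812  0.3422  0.0007]
```

View pics/c3.png

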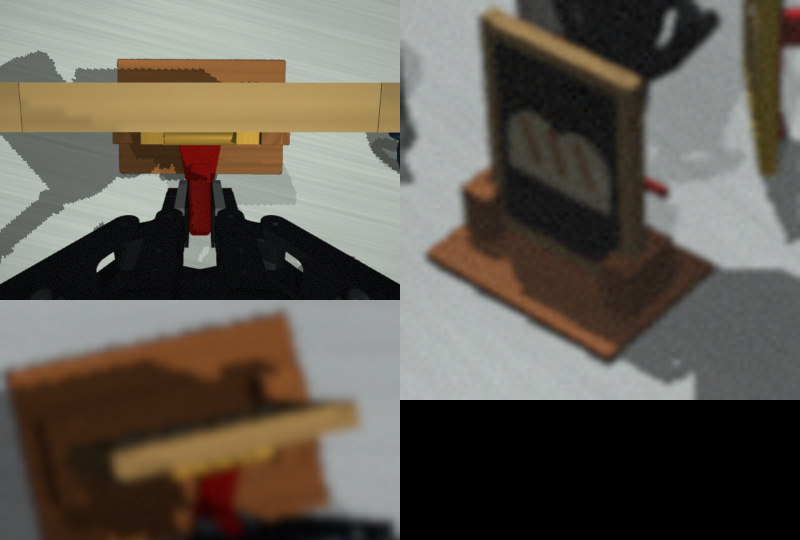

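The tab is still held, and the foot bar pokes out behind the panel at scene crop (657,187). I press a little further towards the stop, watching the force, and then release.

Emit:
{"api": "drive_tool", "payload": {"steps": [{"linear": [-0.0003, 0, -0.0016], "dr": [0, -1, 0], "hand": 1}, {"linear": [-0.0005, 0, -0.0032], "dr": [0, -2, 0], "hand": 1}, {"linear": [-0.0005, 0, -0.0032], "dr": [0, -2, 0], "hand": 1}, {"linear": [-0.0005, 0, -0.0032], "dr": [0, -2, 0], "hand": 1}]}}

```text
time_s: 4.5
tool_pos: [0.4969, -0.2599, 0.0973]
ee_rot: [-0.01, 0.989, 0.12, 0.087]
contact_force: [0.5, 0.0, -4.2]
opening: 0.0115
grip_force: 33.8
```

Run:
```python
from h import *
np.set_printoptions(precision=4,suppress=True)
p,r,s=pose();print(p,s['opening'],s['grip_force'],s['contact_force'],s['torque'])
w=cap('wrist')
yaw=.24;xs=np.array([np.cos(yaw),np.sin(yaw),0])
H=np.array([.548,-.249,.128])-.011*xs
v=p-.016*r.as_matrix()[:,2]-H;print('grasp rel',v@xs,v[2],'angle',np.arctan2(-v@xs,-v[2])-np.arctan2(.027,.0375))
```

```text
[ 0.4969 -0.2599  0.0973] 0.011535572008752971 33.80989909172058 [ 0.5497  0.0408 -4.2314] [-0.0971  0.3139  0.0177]
grasp rel -0.04403846667938842 -0.014951804819946124 angle 0.619467848242169
```

Emit:
{"api": "drive_tool", "payload": {"steps": [{"linear": [0.0002, 0, 0.0015], "dr": [0, 0, 0], "hand": 1}, {"linear": [0.0002, 0, 0.0015], "dr": [0, 0, 0], "hand": 0.7}, {"linear": [0, 0, 0], "dr": [0, 0, 0], "hand": 0.5}, {"linear": [0, 0, 0], "dr": [0, 0, 0], "hand": 0.4}, {"linear": [-0.01, 0, -0.03], "dr": [0, 0, 0], "hand": 0.4}, {"linear": [-0.02, 0, -0.07], "dr": [0, 0, 0], "hand": 0.2}, {"linear": [-0.02, 0, -0.11], "dr": [0, 0, 0], "hand": 0}, {"linear": [-0.02, 0, -0.15], "dr": [0, 0, 0], "hand": 0}, {"linear": [-0.02, 0, -0.15], "dr": [0, 0, 0], "hand": 0}, {"linear": [-0.02, 0, -0.15], "dr": [0, 0, 0], "hand": 0}]}}

```text
time_s: 5.55
tool_pos: [0.4527, -0.2712, 0.2432]
ee_rot: [-0.009, 0.989, 0.12, 0.088]
contact_force: [0.3, 0.4, -0.8]
opening: 0.0857
grip_force: 0.0
```

Run:
```python
from h import *
np.set_printoptions(precision=4,suppress=True)
p,r,s=pose();print(p,s['opening'],s['contact_force'],s['time_s'])
c=cap('wrist');t=cap('top');sc=cap('scene')
print(c['pose'])
f=lambda im,k:cv2.resize(im,None,fx=k,fy=k,interpolation=cv2.INTER_CUBIC)
im=np.zeros((600,800,3),np.uint8)
# wrist crop 1:1 of rows 0-360, cols 120-520 ; scene crop ; 
im[:360,:400]=c['frame'][:360,120:520];im[:400,400:]=f(sc['frame'][140:240,230:330],4);im[360:600,:400]=f(t['frame'][220:280,365:445],5)[:240,:400]
cv2.imwrite('pics/c4.png',im[:,:,::-1])
```

```text
[ 0.4527 -0.2712  0.2432] 0.08567923065924744 [ 0.3026  0.4043 -0.7535] 5.55
[[ 0.2385  0.9655  0.1042  0.4973]
 [-0.9711  0.2367  0.0295 -0.2597]
 [ 0.0038 -0.1082  0.9941  0.3965]
 [ 0.      0.      0.      1.    ]]
```

View pics/c4.png

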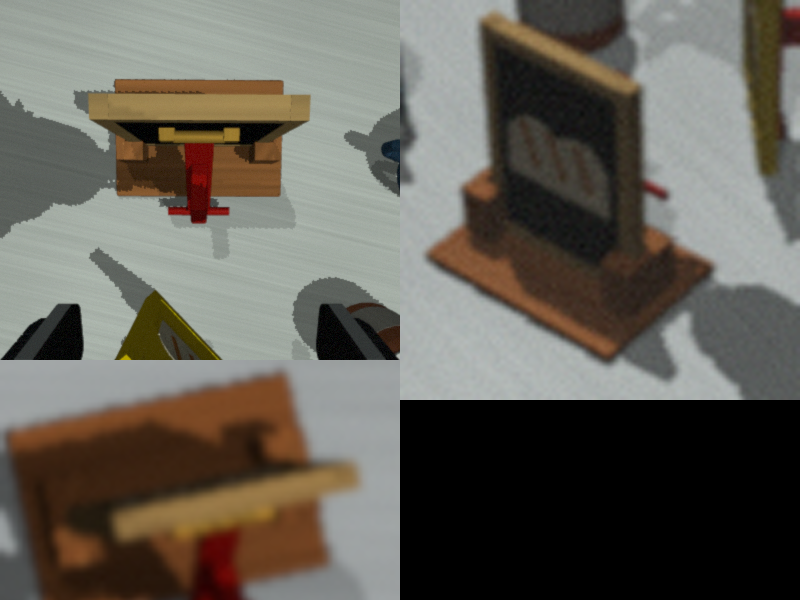

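The kickstand stands out, with its foot bar at wrist px (319,211). The panel's top edge runs from (210,108) to (430,108).

Run:
```python
from h import *
np.set_printoptions(precision=4,suppress=True)
w=cap('wrist');t=cap('top')
L=tri([w,t],[(211,108),(388.2,253.4)]);Q=tri([w,t],[(429.5,108),(436.4,243.2)])
print(L,Q);d=L[0]-Q[0];yaw=np.arctan2(-d[0],d[1]);print(np.linalg.norm(d),yaw)
for z in(.173,.177):
  a,b=plane(w,(211,108),z),plane(w,(429.5,108),z);d=a-b;print(z,(a+b)/2,np.linalg.norm(d),np.arctan2(-d[0],d[1]),'top:',(plane(t,(388.2,253.4),z)+plane(t,(436.4,243.2),z))/2)
f=plane(w,(319,211),.034);m=(plane(w,(211,108),.173)+plane(w,(429.5,108),.173))/2
xs=np.array([np.cos(.24),np.sin(.24),0]);print('foot',f,'back from top edge mid',(m-f)@xs)
for tilt in(0,.04,.087):
  for a in (.45,.5,.576): # panel tilt back: top toward -x
    # top to hinge: down .045 along panel, back .011; 
    T=lambda x,z,th:(x*np.cos(th)-z*np.sin(th), x*np.sin(th)+z*np.cos(th))
    leg=T(*T(0,-.1124,-a),tilt); h=T(-.011,-.045,tilt)
    print(tilt,a,'foot x rel top',h[0]+leg[0],'z',.173+h[1]+leg[1])
```

```text
(array([ 0.527 , -0.1926,  0.175 ]), [np.float64(0.1), np.float64(0.1)]) (array([ 0.5541, -0.3061,  0.1791]), [np.float64(1.6), np.float64(1.6)])
0.11671014528004624 0.23381099816799567
0.173 [ 0.5412 -0.2489  0.173 ] 0.11718259099281453 0.24099261628049254 top: [ 0.541  -0.2512  0.173 ]
0.177 [ 0.5404 -0.2491  0.177 ] 0.11504836640161682 0.24099261628049148 top: [ 0.5409 -0.2503  0.177 ]
foot [ 0.4811 -0.2627  0.034 ] back from top edge mid 0.06159882891194391
0 0.45 foot x rel top -0.05989012603410228 z 0.026789745695559114
0 0.5 foot x rel top -0.06488743053911242 z 0.02935972004352211
0 0.576 foot x rel top -0.07222132510839994 z 0.03373595939080694
0.04 0.45 foot x rel top -0.05399536960032135 z 0.024511732039616582
0.04 0.5 foot x rel top -0.05909144835779663 z 0.026879811802333953
0.04 0.576 foot x rel top -0.06659447949140837 z 0.030959273064094156
0.087 0.45 foot x rel top -0.04695936323045588 z 0.022138858995631214
0.087 0.5 foot x rel top -0.052161073181518025 z 0.02426489616605028
0.087 0.576 foot x rel top -0.059847482839428215 z 0.0279873398458034
```

Run:
```python
from h import *
np.set_printoptions(precision=4,suppress=True)
w=cap('wrist');h=cv2.cvtColor(w['frame'],cv2.COLOR_RGB2HSV)
P=[plane(w,(120+u,v),.008) for u,v in((116,80),(283,80),(282,195),(116,195))]
c=sum(P)/4;print(c,[np.linalg.norm(P[i]-P[i-1]) for i in range(4)])
d=P[0]-P[1];print('rack yaw',np.arctan2(-d[0],d[1]))
xs=np.array([np.cos(.24),np.sin(.24),0]);T=np.array([.5412,-.2489,.173])
print('top rel rack centre',(T-c)@xs,'tilt',np.arctan2(-(T-c)@xs,.165), 'before',(np.array([.5469,-.2491,0])-c)@xs)
tl=.05
for tl in(.06,):
  r=rot_top(.24,tl);z=r.as_matrix()[:,2]
  for k in(-.06,.034):
    p=T+k*z;print(p,*delta(p,r))
```

```text
[ 0.5466 -0.2466  0.008 ] [np.float64(0.1066386674299285), np.float64(0.15563709858643593), np.float64(0.1065498955984849), np.float64(0.1597025798000519)]
rack yaw 0.2409461396607243
top rel rack centre -0.005830554205435426 tilt 0.035321995068839214 before -0.0003414682740642416
[ 0.5377 -0.2498  0.2329] [0.0855 0.0005 0.0219] [  5.0282  -5.1557 -89.8065]
[ 0.5432 -0.2484  0.1391] [0.0749 0.0006 0.1153] [  5.0282  -5.1557 -89.8065]
```

Emit:
{"api": "drive_tool", "payload": {"steps": [{"linear": [0.02, 0, 0.0], "dr": [0.5, -0.5, -8], "hand": 0}, {"linear": [0.04, 0, 0.0], "dr": [1, -1, -16], "hand": 0}, {"linear": [0.06, 0, 0.005], "dr": [1.4, -1.4, -24], "hand": 0}, {"linear": [0.08, 0, 0.01], "dr": [1.8, -1.8, -32], "hand": 0}, {"linear": [0.0855, 0.0005, 0.015], "dr": [2.2, -2.3, -40], "hand": 0}, {"linear": [0.0855, 0.0005, 0.022], "dr": [2.7, -2.8, -48], "hand": 0}, {"linear": [0.0855, 0.0005, 0.022], "dr": [3.1, -3.2, -56], "hand": 0}, {"linear": [0.0855, 0.0005, 0.022], "dr": [3.6, -3.7, -64], "hand": 0}, {"linear": [0.0855, 0.0005, 0.022], "dr": [4, -4.1, -72], "hand": 0}, {"linear": [0.0855, 0.0005, 0.022], "dr": [4.5, -4.6, -80], "hand": 0}, {"linear": [0.0855, 0.0005, 0.022], "dr": [5, -5.1, -88], "hand": 0}, {"linear": [0.0855, 0.0005, 0.022], "dr": [5, -5.1, -89.8], "hand": 0}]}}

```text
time_s: 7.05
tool_pos: [0.538, -0.2497, 0.2334]
ee_rot: [0.019, 0.615, 0.788, 0.024]
contact_force: [-0.4, -0.3, 0.7]
opening: 0.0855
grip_force: 0.0
```

Run:
```python
from h import *
np.set_printoptions(precision=4,suppress=True)
p,r,s=pose();print(p,s['q'],r.as_matrix())
w=cap('wrist','w5')
T=np.array([.5412,-.2489,.173]);xs=np.array([np.cos(.24),np.sin(.24),0]);ys=np.array([-xs[1],xs[0],0])
print([proj(w,T+a*ys+b*xs).round(0).tolist() for a in(.06,-.06) for b in(-.006,.006)])
r=rot_top(.24,.045);z=r.as_matrix()[:,2]
for k in(-.0,.034): print(*delta(T+k*z,r))
```

```text
[ 0.538  -0.2497  0.2334] [-0.5157  0.0288  1.2927  0.0422  1.775  -0.7509] [[-0.2422  0.9684  0.0594]
 [ 0.9702  0.2418  0.0138]
 [-0.001   0.061  -0.9981]]
[[306.0, 144.0], [330.0, 144.0], [307.0, 355.0], [327.0, 355.0]]
[ 0.0001 -0.0003  0.0606] [0.9328 0.045  0.2041]
[ 0.0001 -0.0009  0.0946] [0.9328 0.045  0.2041]
```

View pics/w5.png

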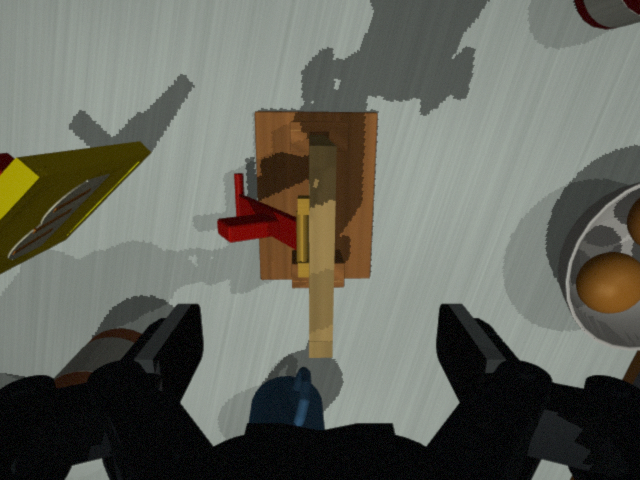

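The top edge runs down the middle from (322,142) to (320,357), between the fingers at 200 and 440. The kickstand is open on the left and nothing is in the way. I descend and grip.

Emit:
{"api": "drive_tool", "payload": {"steps": [{"linear": [0, 0.0005, 0.035], "dr": [0.9, 0, 0.2], "hand": 0}, {"linear": [0, 0.0005, 0.065], "dr": [0.9, 0, 0.2], "hand": 0}, {"linear": [0, 0.0005, 0.085], "dr": [0.9, 0, 0.2], "hand": 0}, {"linear": [0, 0.0005, 0.094], "dr": [0.9, 0, 0.2], "hand": 0.3}, {"linear": [0, 0.0005, 0.094], "dr": [0.9, 0, 0.2], "hand": 0.6}, {"linear": [0, 0.0005, 0.094], "dr": [0.9, 0, 0.2], "hand": 1}, {"linear": [0, 0.0005, 0.094], "dr": [0.9, 0, 0.2], "hand": 1}, {"linear": [0, 0.0005, 0.094], "dr": [0.9, 0, 0.2], "hand": 1}, {"linear": [0, 0.0005, 0.094], "dr": [0.9, 0, 0.2], "hand": 1}, {"linear": [0, 0.0005, 0.094], "dr": [0.9, 0, 0.2], "hand": 1}], "force": 70}}

```text
time_s: 8.1
tool_pos: [0.5446, -0.2492, 0.1426]
ee_rot: [0.016, 0.619, 0.785, 0.018]
contact_force: [-0.4, -1.1, 5.6]
opening: 0.0113
grip_force: 69.6
```

Emit:
{"api": "drive_tool", "payload": {"steps": [{"linear": [0, 0.0002, -0.006], "dr": [0, 0, 0], "hand": 1}, {"linear": [0, 0.0007, -0.016], "dr": [0, 0, 0], "hand": 1}, {"linear": [0, 0.0013, -0.03], "dr": [0, 0, 0], "hand": 1}, {"linear": [0, 0.002, -0.045], "dr": [0, 0, 0], "hand": 1}, {"linear": [0, 0.003, -0.062], "dr": [0, 0, 0], "hand": 1}, {"linear": [0, 0.0035, -0.08], "dr": [0, 0, 0], "hand": 1}, {"linear": [0, 0.0045, -0.1], "dr": [0, 0, 0], "hand": 1}, {"linear": [0, 0.0055, -0.12], "dr": [0, 0, 0], "hand": 1}, {"linear": [0, 0.006, -0.13], "dr": [0, 0, 0], "hand": 1}, {"linear": [0, 0.006, -0.13], "dr": [0, 0, 0], "hand": 1}]}}

```text
time_s: 9.1
tool_pos: [0.5446, -0.2489, 0.2738]
ee_rot: [0.017, 0.619, 0.785, 0.018]
contact_force: [0.7, -0.3, -3.1]
opening: 0.011
grip_force: 68.4
```

Run:
```python
from h import *
np.set_printoptions(precision=4,suppress=True)
p,r,s=pose();print(p,s['opening'],s['grip_force'],s['contact_force'],s['torque'],s['q'])
w=cap('wrist','w6')
# tool-frame camera
P=np.array(w['pose']);M=r.as_matrix();print(M.T@(P[:3,3]-p));print(M)
# predicted foot bar in wrist image if grip depth 34mm: panel frame -> tool: panel x=tool y, panel z=-tool z; top at tool z=-.034
for a in(.45,.5,.55,.576,.6):
    x=-.011-.1124*np.sin(a); z=-.034+.045+.1124*np.cos(a)
    print(a,[proj(w,p+M@np.array([k,x,z])).round(1).tolist() for k in(-.028,.028)], )
for n,(x,z) in dict(top=(0,-.034),bot=(-.006,.131)).items(): print(n,[proj(w,p+M@np.array([k,x,z])).round(1).tolist() for k in(-.06,.06)])
```

```text
[ 0.5446 -0.2489  0.2738] 0.011000671242367489 68.43168139457703 [ 0.6686 -0.254  -3.0904] [-0.0264 -0.0199  0.0424] [-0.5027  0.0619  1.1866  0.0316  1.8529 -0.7297]
[ 0.0715  0.0006 -0.1429]
[[-0.234   0.971   0.0497]
 [ 0.9722  0.234   0.0073]
 [-0.0045  0.05   -0.9987]]
0.45 [[231.1, 271.8], [225.7, 190.8]]
0.5 [[223.0, 273.2], [217.0, 191.5]]
0.55 [[214.8, 274.7], [208.2, 192.2]]
0.576 [[210.5, 275.6], [203.6, 192.7]]
0.6 [[206.5, 276.4], [199.4, 193.1]]
top [[317.6, 505.7], [316.9, 164.8]]
bot [[310.6, 302.4], [309.4, 138.5]]
```

View pics/w6.png

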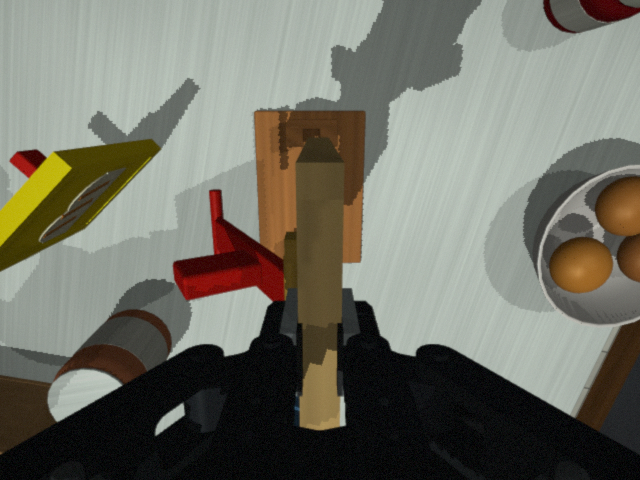

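The sign hangs squarely from the pads. The foot bar's far end is at (215,191) and the panel's top edge is centred on column 320. Before leaving the rack I check the kickstand angle numerically.

Run:
```python
from h import *
np.set_printoptions(precision=4,suppress=True)
def red(c):
    h=cv2.cvtColor(c['frame'],cv2.COLOR_RGB2HSV);return cv2.inRange(h,np.array((0,170,60)),np.array((6,255,255)))|cv2.inRange(h,np.array((174,170,60)),np.array((180,255,255)))
w=cap('wrist');t=cap('top');p,r,s=pose();M=r.as_matrix()
m=red(w);m[:,:170]=0;m[:,300:]=0
for y in(186,188,190,192,196,200,206,212,218,224): 
    x=np.where(m[y])[0];print(y,x.min() if len(x) else 0,[int(v) for v in x[:1]],x[np.r_[np.where(np.diff(x)>1)[0],-1]] if len(x) else '')
g=cv2.cvtColor(w['frame'],cv2.COLOR_RGB2GRAY).astype(float)
for y in(170,200,230,260): 
    d=np.diff(cv2.GaussianBlur(g,(1,3),0)[y,280:360]);print('panel',y,280+np.argsort(-abs(d))[:6])
mt=red(t);mt[:,:370]=0;mt[:,460:]=0;mt[:230]=0;mt[300:]=0
cs,_=cv2.findContours(mt,0,1)
for c in cs:
    if cv2.contourArea(c)>3: print('top red',cv2.boundingRect(c),c[:,0].tolist() if len(c)<40 else len(c))
for a in(.5,.576):
    x=-.011-.1124*np.sin(a); z=-.034+.045+.1124*np.cos(a)
    print(a,[proj(t,p+M@np.array([k,x,z])).round(1).tolist() for k in(-.028,.028)])
    tb=[(-.0395,.0),]  # tab end at 40 behind,40 below hinge (leg frame), ±13 high
    for q in((-.040,-.027),(-.040,-.053)):
        lx=q[0]*np.cos(a)+q[1]*np.sin(a); lz=-q[0]*np.sin(a)+q[1]*np.cos(a)  
        P=[p+M@np.array([k,-.011+lx,-.034+.045-lz]) for k in(-.006,.006)]
        print('  tab corner',q,[proj(w,v).round(1).tolist() for v in P],[proj(t,v).round(1).tolist() for v in P])
cols=np.where(m[225:300].any(0))[0];print('tab min col',cols.min(),[(int(y),int(np.where(m[y])[0].min())) for y in range(240,302,6) if m[y].any()])
```

```text
186 0 [] 
188 0 [] 
190 217 [217] [218]
192 210 [210] [219]
196 210 [210] [220]
200 210 [210] [220]
206 211 [211] [221]
212 211 [211] [221]
218 212 [212] [218]
224 212 [212] [221]
panel 170 [285 295 284 281 294 280]
panel 200 [354 295 353 343 296 284]
panel 230 [294 342 343 341 293 280]
panel 260 [282 342 296 283 341 288]
top red (411, 267, 6, 7) [[415, 267], [414, 268], [414, 269], [414, 270], [414, 271], [413, 272], [412, 273], [411, 273], [412, 273], [413, 272], [414, 271], [414, 270], [415, 269], [416, 268], [416, 267]]
top red (415, 253, 7, 11) [[418, 253], [417, 254], [416, 255], [416, 256], [416, 257], [416, 258], [415, 259], [415, 260], [416, 260], [417, 260], [418, 260], [419, 261], [419, 262], [419, 263], [420, 262], [420, 261], [421, 260], [421, 259], [421, 258], [421, 257], [421, 256], [420, 255], [420, 254], [419, 253]]
0.5 [[426.4, 268.9], [404.1, 273.7]]
  tab corner (-0.04, -0.027) [[183.0, 302.5], [180.3, 277.3]] [[427.2, 271.0], [422.0, 272.1]]
  tab corner (-0.04, -0.053) [[172.8, 282.3], [170.3, 259.5]] [[425.7, 275.6], [420.6, 276.7]]
0.576 [[427.5, 272.0], [405.1, 276.8]]
  tab corner (-0.04, -0.027) [[179.7, 306.3], [176.9, 280.5]] [[427.6, 271.1], [422.4, 272.3]]
  tab corner (-0.04, -0.053) [[165.6, 286.1], [162.8, 262.8]] [[426.4, 276.6], [421.3, 277.7]]
tab min col 174 [(240, 214), (246, 214), (252, 215), (258, 255), (264, 174), (270, 174), (276, 175), (282, 176), (288, 180), (294, 183), (300, 273)]
```

The angle comes out near 0.50–0.53, too close to the threshold. Over the mat I'll lean the sign back to 0.5 rad so that only the foot touches, then drag it forward so the foot swings to its stop. Transit comes first.

```bash
cat > plan.py <<'E'
from h import *
np.set_printoptions(precision=4,suppress=True)
YM=-.193;C=np.array([.493,.236,0]);xm=np.array([np.cos(YM),np.sin(YM),0])
D=.133
def tcp(lean,fx,fz):
    "TCP pose for foot edge mid at mat x=fx, world z=fz"
    r=rot_top(YM,lean);return C+xm*fx+np.array([0,0,fz])-D*r.as_matrix()[:,2],r
def kick(lean,fx,fz,a=.576):
    T=lambda x,z,th:np.array((x*np.cos(th)-z*np.sin(th), x*np.sin(th)+z*np.cos(th)))
    return np.array([fx,fz])+T(*(np.array([-.011,.12])+T(0,-.1124,-a)),lean)
E
python3 - <<'E'
from plan import *
print(kick(.314,.036,.006),kick(.5,.02,.04),kick(.5,.02,.04,.5))
p,r=tcp(.05,.03,.145);print(p,*delta(p,r))
E
```

```text
[-0.0406  0.0082] [-0.0557  0.028 ] [-0.0472  0.0276]
[0.5159 0.2315 0.2778] [ 0.4732  0.0855 -0.0045] [-0.2544 -1.151  24.5629]
```

Emit:
{"api": "drive_tool", "payload": {"steps": [{"linear": [0.02, 0.004, 0], "dr": [0, 0, 1], "hand": 1}, {"linear": [0.055, 0.01, -0.003], "dr": [0, 0, 3], "hand": 1}, {"linear": [0.097, 0.018, -0.004], "dr": [0, 0, 5], "hand": 1}, {"linear": [0.14, 0.025, -0.0045], "dr": [0, -0.5, 7.5], "hand": 1}, {"linear": [0.183, 0.033, -0.0045], "dr": [0, -0.5, 10], "hand": 1}, {"linear": [0.226, 0.041, -0.0045], "dr": [0, -0.5, 12.5], "hand": 1}, {"linear": [0.27, 0.049, -0.0045], "dr": [0, -1, 15], "hand": 1}, {"linear": [0.313, 0.057, -0.0045], "dr": [0, -1, 17.5], "hand": 1}, {"linear": [0.356, 0.064, -0.0045], "dr": [0, -1, 20], "hand": 1}, {"linear": [0.4, 0.072, -0.0045], "dr": [0, -1, 22], "hand": 1}, {"linear": [0.44, 0.08, -0.0045], "dr": [0, -1, 24], "hand": 1}, {"linear": [0.465, 0.084, -0.0045], "dr": [0, -1, 24.5], "hand": 1}]}}

```text
time_s: 10.45
tool_pos: [0.5155, 0.226, 0.2767]
ee_rot: [0.017, 0.771, 0.637, 0.014]
contact_force: [-0.0, -0.9, -2.9]
opening: 0.0109
grip_force: 68.5
```

Run:
```python
from plan import *
pp,rr,s=pose();print(pp,s['grip_force'],s['contact_force'],s['q'])
for l,fx,fz in((.5,-.005,.06),(.5,-.005,.035)):
    p,r=tcp(l,fx,fz);print(p,kick(l,fx,fz),*delta(p,r))
```

```text
[0.5155 0.226  0.2767] 68.46216917037964 [-0.0169 -0.8912 -2.8578] [ 0.3665 -0.0286  1.2727 -0.0239  1.8597  0.5496]
[0.4255 0.2492 0.1767] [-0.0807  0.048 ] [ 0.0057 -0.0971  0.0958] [-26.1194  -0.0694   0.1413]
[0.4255 0.2492 0.1517] [-0.0807  0.023 ] [ 0.0057 -0.0982  0.1208] [-26.1194  -0.0694   0.1413]
```

Emit:
{"api": "drive_tool", "payload": {"steps": [{"linear": [0.003, -0.01, 0.006], "dr": [-3, 0, 0], "hand": 1}, {"linear": [0.0057, -0.025, 0.018], "dr": [-7, 0, 0], "hand": 1}, {"linear": [0.0057, -0.04, 0.034], "dr": [-12, 0, 0], "hand": 1}, {"linear": [0.0057, -0.056, 0.05], "dr": [-17, 0, 0], "hand": 1}, {"linear": [0.0057, -0.074, 0.068], "dr": [-22, 0, 0], "hand": 1}, {"linear": [0.0057, -0.09, 0.086], "dr": [-25, 0, 0], "hand": 1}, {"linear": [0.0057, -0.097, 0.096], "dr": [-26, 0, 0], "hand": 1}, {"linear": [0.0057, -0.097, 0.096], "dr": [-26, 0, 0], "hand": 1}, {"linear": [0.0057, -0.097, 0.096], "dr": [-26, 0, 0], "hand": 1}]}}

```text
time_s: 11.35
tool_pos: [0.4267, 0.2463, 0.1776]
ee_rot: [0.191, 0.747, 0.617, 0.157]
contact_force: [0.7, -0.3, -3.4]
opening: 0.0111
grip_force: 69.1
```

Run:
```python
from plan import *
pp,rr,s=pose();print(pp,s['grip_force'],s['contact_force'],s['torque'],s['q'])
for fz in(.03,.022,.018,.016):
    p,r=tcp(.5,-.005,fz);print(fz,kick(.5,-.005,fz),*delta(p,r))
p,r=tcp(.5,.03,.016);print(*delta(p,r))
```

```text
[0.4267 0.2463 0.1776] 69.05986547470093 [ 0.6727 -0.3208 -3.4112] [0.1369 0.5716 0.0503] [ 0.7167 -0.5157  1.9229 -0.3915  1.4222  0.9049]
0.03 [-0.0807  0.018 ] [ 0.0026 -0.0163  0.0263] [-0.0278 -0.064   0.0845]
0.022 [-0.0807  0.01  ] [ 0.0026 -0.0202  0.0333] [-0.0278 -0.064   0.0845]
0.018 [-0.0807  0.006 ] [ 0.0025 -0.0221  0.0368] [-0.0278 -0.064   0.0845]
0.016 [-0.0807  0.004 ] [ 0.0025 -0.023   0.0386] [-0.0278 -0.064   0.0845]
[0.0025 0.0077 0.0554] [-0.0278 -0.064   0.0845]
```

Emit:
{"api": "drive_tool", "payload": {"steps": [{"linear": [0.0015, -0.007, 0.012], "dr": [0, 0, 0], "hand": 1}, {"linear": [0.0025, -0.014, 0.022], "dr": [0, 0, 0], "hand": 1}, {"linear": [0.0025, -0.018, 0.029], "dr": [0, 0, 0], "hand": 1}, {"linear": [0.0025, -0.02, 0.0333], "dr": [0, 0, 0], "hand": 1}, {"linear": [0.0025, -0.021, 0.0351], "dr": [0, 0, 0], "hand": 1}, {"linear": [0.0025, -0.021, 0.0351], "dr": [0, 0, 0], "hand": 1}]}}

```text
time_s: 11.95
tool_pos: [0.4265, 0.249, 0.1384]
ee_rot: [0.191, 0.748, 0.616, 0.159]
contact_force: [0.7, -1.5, 1.1]
opening: 0.0112
grip_force: 69.7
```

The foot is down on the mat with about 4.5 N. I drag forward.

Emit:
{"api": "drive_tool", "payload": {"steps": [{"linear": [0, 0.004, 0.0022], "dr": [0, 0, 0], "hand": 1}, {"linear": [0, 0.009, 0.005], "dr": [0, 0, 0], "hand": 1}, {"linear": [0, 0.0145, 0.008], "dr": [0, 0, 0], "hand": 1}, {"linear": [0, 0.02, 0.011], "dr": [0, 0, 0], "hand": 1}, {"linear": [0, 0.0255, 0.014], "dr": [0, 0, 0], "hand": 1}, {"linear": [0, 0.0305, 0.0168], "dr": [0, 0, 0], "hand": 1}, {"linear": [0, 0.0305, 0.0168], "dr": [0, 0, 0], "hand": 1}]}}

```text
time_s: 12.65
tool_pos: [0.4613, 0.2425, 0.138]
ee_rot: [0.191, 0.748, 0.616, 0.159]
contact_force: [-1.3, 1.0, 5.0]
opening: 0.0108
grip_force: 70.2
```

Run:
```python
from plan import *
pp,rr,s=pose();print(pp,s['grip_force'],s['contact_force'],s['torque'])
w=cap('wrist');M=rr.as_matrix()
h=cv2.cvtColor(w['frame'],cv2.COLOR_RGB2HSV);m=cv2.inRange(h,np.array((0,170,60)),np.array((6,255,255)))|cv2.inRange(h,np.array((174,170,60)),np.array((180,255,255)))
m[:,:150]=0;m[:,300:]=0
for y in(192,196,200,206,212): x=np.where(m[y])[0];print(y,x.min() if len(x) else 0,x.max() if len(x) else 0)
print('tab min',np.where(m[240:300].any(0))[0].min())
for l,fx,fz in((.5,.036,.05),(.314,.036,.030),(.314,.036,.012),(.314,.036,.006)):
    p,r=tcp(l,fx,fz);print(l,fz,*delta(p,r))
```

```text
[0.4613 0.2425 0.138 ] 70.19420742988586 [-1.3452  0.9738  5.0148] [0.0929 0.2382 0.0759]
192 198 209
196 198 210
200 199 210
206 199 210
212 200 211
tab min 167
0.5 0.05 [-0.0003  0.018  -0.0229] [ 0.133  -0.1234 -0.0122]
0.314 0.03 [-0.0003  0.033  -0.003 ] [10.79   -0.1242 -0.0007]
0.314 0.012 [-0.0003  0.0243  0.0128] [10.79   -0.1242 -0.0007]
0.314 0.006 [-0.0003  0.0214  0.018 ] [10.79   -0.1242 -0.0007]
```

The bar moved from column 215 to 204.5, which matches the fully open prediction of 204.4. Now I lift, set the lean to 0.314, and lower.

Emit:
{"api": "drive_tool", "payload": {"steps": [{"linear": [0, 0.008, -0.012], "dr": [0, 0, 0], "hand": 1}, {"linear": [0, 0.018, -0.023], "dr": [0, 0, 0], "hand": 1}, {"linear": [0, 0.025, -0.015], "dr": [5, 0, 0], "hand": 1}, {"linear": [0, 0.033, -0.003], "dr": [10.8, 0, 0], "hand": 1}, {"linear": [0, 0.029, 0.005], "dr": [10.8, 0, 0], "hand": 1}, {"linear": [0, 0.0243, 0.0128], "dr": [10.8, 0, 0], "hand": 1}, {"linear": [0, 0.0243, 0.0128], "dr": [10.8, 0, 0], "hand": 1}]}}

```text
time_s: 13.4
tool_pos: [0.4855, 0.2368, 0.1349]
ee_rot: [0.119, 0.762, 0.629, 0.097]
contact_force: [-0.5, -1.4, -3.7]
opening: 0.011
grip_force: 69.6
```

Run:
```python
from plan import *
pp,rr,s=pose();print(pp,s['grip_force'],s['contact_force'],s['torque'])
for fz in(.012,.009,.006,.003,.0):
    p,r=tcp(.314,.036,fz);print(fz,*delta(p,r))
```

```text
[0.4855 0.2368 0.1349] 69.57909107208252 [-0.5295 -1.3746 -3.7162] [0.0713 0.443  0.02  ]
0.012 [ 0.0006  0.0034 -0.0027] [-0.2625  0.0778  0.1109]
0.009 [0.0006 0.0025 0.0002] [-0.2625  0.0778  0.1109]
0.006 [0.0006 0.0016 0.003 ] [-0.2625  0.0778  0.1109]
0.003 [0.0006 0.0006 0.0059] [-0.2625  0.0778  0.1109]
0.0 [ 0.0006 -0.0003  0.0087] [-0.2625  0.0778  0.1109]
```

Emit:
{"api": "drive_tool", "payload": {"steps": [{"linear": [0, -0.0005, 0.0015], "dr": [0, 0, 0], "hand": 1}, {"linear": [0, -0.001, 0.003], "dr": [0, 0, 0], "hand": 1}, {"linear": [0, -0.001, 0.003], "dr": [0, 0, 0], "hand": 1}, {"linear": [0, -0.001, 0.003], "dr": [0, 0, 0], "hand": 1}]}}

```text
time_s: 13.8
tool_pos: [0.4869, 0.2376, 0.135]
ee_rot: [0.12, 0.762, 0.629, 0.1]
contact_force: [-1.1, 0.1, -3.1]
opening: 0.0114
grip_force: 69.7
```

Emit:
{"api": "drive_tool", "payload": {"steps": [{"linear": [0, -0.0006, 0.002], "dr": [0, 0, 0], "hand": 1}, {"linear": [0, -0.0006, 0.002], "dr": [0, 0, 0], "hand": 1}, {"linear": [0, -0.0006, 0.002], "dr": [0, 0, 0], "hand": 1}]}}

```text
time_s: 14.1
tool_pos: [0.4878, 0.2376, 0.134]
ee_rot: [0.12, 0.762, 0.628, 0.101]
contact_force: [-0.9, 1.0, 3.7]
opening: 0.0112
grip_force: 70.7
```

Emit:
{"api": "drive_tool", "payload": {"steps": [{"linear": [0, -0.0006, 0.002], "dr": [0, 0, 0], "hand": 1}, {"linear": [0, -0.0006, 0.002], "dr": [0, 0, 0], "hand": 1}, {"linear": [0, -0.0006, 0.002], "dr": [0, 0, 0], "hand": 1}]}}

```text
time_s: 14.4
tool_pos: [0.4885, 0.2379, 0.1338]
ee_rot: [0.121, 0.762, 0.628, 0.102]
contact_force: [-2.8, 0.2, 10.1]
opening: 0.0111
grip_force: 71.7
```

Firm contact: 14 N of change at a lean of 0.318. I ease back a little and then open gently.

Emit:
{"api": "drive_tool", "payload": {"steps": [{"linear": [0, 0.0005, -0.0015], "dr": [0, 0, 0], "hand": 1}, {"linear": [0, 0.0005, -0.0015], "dr": [0, 0, 0], "hand": 0.85}, {"linear": [0, 0.0005, -0.0015], "dr": [0, 0, 0], "hand": 0.7}, {"linear": [0, 0.0005, -0.0015], "dr": [0, 0, 0], "hand": 0.6}, {"linear": [0, 0.0005, -0.0015], "dr": [0, 0, 0], "hand": 0.5}, {"linear": [0, 0.0005, -0.0015], "dr": [0, 0, 0], "hand": 0.4}], "force": 20}}

```text
time_s: 15.0
tool_pos: [0.487, 0.2372, 0.1314]
ee_rot: [0.12, 0.762, 0.628, 0.099]
contact_force: [-1.4, 0.8, -0.4]
opening: 0.051
grip_force: 0.0
```

Emit:
{"api": "drive_tool", "payload": {"steps": [{"linear": [0, 0, -0.01], "dr": [0, 0, 0], "hand": 0.4}, {"linear": [0, 0, -0.03], "dr": [0, 0, 0], "hand": 0.4}, {"linear": [0, 0, -0.06], "dr": [0, 0, 0], "hand": 0.3}, {"linear": [0, 0, -0.1], "dr": [0, 0, 0], "hand": 0}, {"linear": [0, 0, -0.13], "dr": [0, 0, 0], "hand": 0}, {"linear": [0, 0, -0.13], "dr": [0, 0, 0], "hand": 0}, {"linear": [0, 0, -0.13], "dr": [0, 0, 0], "hand": 0}, {"linear": [0, 0, -0.13], "dr": [0, 0, 0], "hand": 0}]}}

```text
time_s: 15.8
tool_pos: [0.4476, 0.2446, 0.2543]
ee_rot: [0.119, 0.762, 0.629, 0.098]
contact_force: [-0.1, -0.5, -1.1]
opening: 0.0852
grip_force: 0.0
```

Run:
```python
from plan import *
pp,rr,s=pose();print(pp,s['contact_force'],s['time_s'])
c=cap('wrist');sc=cap('scene')
im=np.zeros((600,800,3),np.uint8)
im[:300,:400]=cv2.resize(c['frame'],(400,300));im[:,400:]=cv2.resize(sc['frame'][210:378,350:462+0],(400,600),interpolation=cv2.INTER_CUBIC)
t=cap('top');im[300:,:400]=cv2.resize(t['frame'][210:315,160:300],(400,300),interpolation=cv2.INTER_CUBIC)
cv2.imwrite('pics/fin.png',im[:,:,::-1])
for n,a in dict(bot=(.036,.0,.006),top=(.036-.165*.309,0,.163),kf=(-.0385,0,.008)).items():
    P=[C+xm*a[0]+np.array([-xm[1],xm[0],0])*k+[0,0,a[2]] for k in((-.06,.06) if n!='kf' else(-.028,.028))]
    print(n,[(proj(c,p)*.625).round().tolist() for p in P],[((proj(sc,p)-[350,210])*[400/112,600/168]+[400,0]).round().tolist() for p in P],[((proj(t,p)-[160,210])*400/140+[0,300]).round().tolist() for p in P])
```

```text
[0.4476 0.2446 0.2543] [-0.0896 -0.4985 -1.1492] 15.8
bot [[201.0, 156.0], [201.0, 83.0]] [[546.0, 302.0], [655.0, 443.0]] [[243.0, 428.0], [120.0, 401.0]]
top [[201.0, 203.0], [201.0, 88.0]] [[644.0, 105.0], [770.0, 245.0]] [[206.0, 485.0], [66.0, 454.0]]
kf [[156.0, 141.0], [154.0, 105.0]] [[672.0, 292.0], [725.0, 355.0]] [[192.0, 497.0], [134.0, 485.0]]
```

View pics/fin.png

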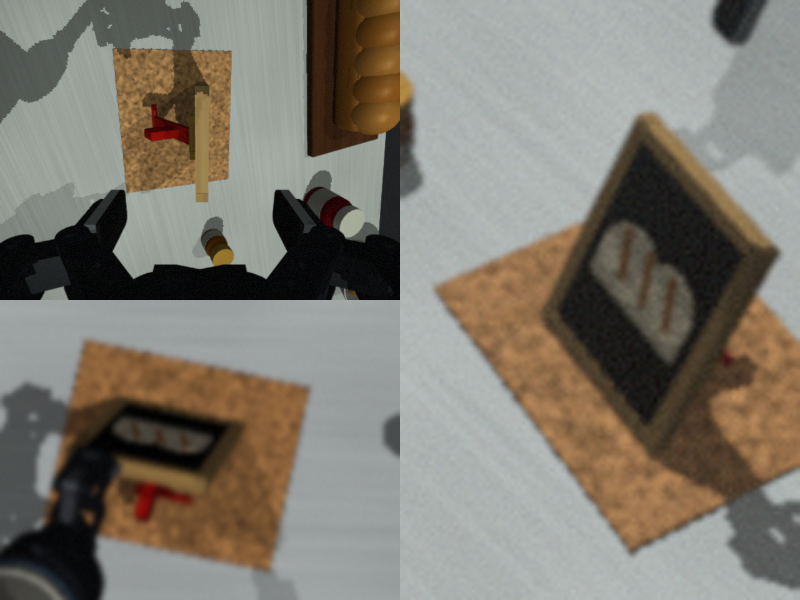

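The sign stands square on the mat, leaning on its kickstand with the loaf towards the customers. The lower corners at (548,318) and (655,450) and the foot bar at (155,488) agree with the predictions, and the gripper is clear. I hand in.

```bash
python3 -c "
from cell import arm
print(arm.close_job())"
```

```text
the job is handed in; nothing more can be done
None
```

The job is handed in at about 16 s with no verdict returned; the last pictures show the sign standing square on the cork mat on its fully open kickstand, loaf picture facing the customers, and the gripper clear of it.

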